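# Make up the sealing kit and the sample kit

### The job

Make up two kits from the row of stock: the sealing kit in the blue tray gets the parcel tape roll and the marker, the sample kit in the yellow tray gets the jar with the red dot on its lid and the stapler. In each tray the round thing goes upright in the square recess and the long thing lies in the long recess, each down flat on the recess floor. Keep the jar upright and leave the loose lids and the tape dispenser where they are.

Things in the scene. Friction and masses are not known exactly. Their poses are not given: they have to be found in the camera images.
- blue_tray: Blue kit tray, fixed slab 178 (x) x 192 (y) x 8 mm, 4 mm longer at each x end by a tab. Origin: centre of its underside on the table, z up. Two grey-lined recesses 5 mm deep (floor 3 mm above the table): long, 160 (x) x 60 (y) mm, centred at (0, -52 mm); square, 96 x 96 mm, centred at (0, +40 mm). Axes within 0.3 rad of the world's. Sealing kit: tape roll, marker.
- yellow_tray: Yellow kit tray, fixed slab 178 (x) x 192 (y) x 8 mm, 4 mm longer at each x end by a tab. Origin: centre of its underside on the table, z up. Two grey-lined recesses 5 mm deep (floor 3 mm above the table): long, 160 (x) x 60 (y) mm, centred at (0, -52 mm); square, 96 x 96 mm, centred at (0, +40 mm). Axes within 0.3 rad of the world's. Sample kit: red-dotted jar, stapler.
- tape_mid (a point): Brown roll of parcel tape lying flat, axis upright, 66 mm across, 48 mm high, 0.16 kg, solid to the fingers (no open hole). Point: its centre, 24 mm above its underside; z up. Stands in the stock row beyond the trays.
- marker_mid (a point): White felt marker with black cap, lying; 130 mm long along its y, 17 mm wide along its x, 17.5 mm high, 0.02 kg; flat underneath, does not roll. Point: its centre, about 9 mm above its underside; z up. Points roughly away from the robot. Stands in the stock row beyond the trays.
- sample_jar_mid (a point): Full glass jar, closed with a black-topped silver lid that bears a round red sticker 38 mm across (the only jar so marked); 69 mm across the body, 112 mm high, lid (66 mm across) from 96 mm up, 0.46 kg. Point: its centre, 56 mm above its underside; z up. Stands in the stock row beyond the trays.
- stapler_mid (a point): Grey and black hand stapler, rigid, standing on its base; 137 mm long along its y, 32 mm wide along its x, 44 mm high, 0.24 kg. Upper arm 28 mm wide from 28 to 44 mm up, waist 20 mm wide, base 30 mm wide up to 10 mm. Point: its centre, 22 mm above its underside; z up. Points roughly away from the robot. Stands in the stock row beyond the trays.
- black_lid: Loose jar lid, black face up, 65 mm across, 16 mm high; bystander, at the right of the work. Origin at the centre of its underside.
- open_lid: Loose jar lid lying open side up, pale inside, 65 mm across, 16 mm high; bystander, at the right of the work. Origin at the centre of its underside.
- dispenser: Red hand tape dispenser with its own roll, lying, 213 x 151 x 59 mm, at the left of the work; bystander. Origin at the centre of its underside.
Things that resemble listed ones, but are neither listed nor needed, are in the scene too. What is meant by the part that bears stapler_mid is not turquoise, and is the larger of those in its own colour.

How it is judged:
By the outcome, as a careful person would: the job done as asked, in the order asked, and still so for the second after the job is handed in, with the robot touching nothing.
It also fails if it takes over 99 s, if anything falls off the work surface, if the arm or the gripper's body presses on something with over 40 N, if the wrist force passes 120 N, or if a joint passes its speed limit or range.

### The arm

A 6-joint arm with a two-finger parallel gripper is mounted at the origin on a cart in front of the work surface, level with it; the furniture and walls round the work are solid. World frame = base frame: x ahead of the robot, y to its left, z up, the work surface at z = 0. Lengths are in m, angles in rad, forces in N, time in s.
With the tool pointing down it reaches from about 0.35 to 0.775 m from the base axis. Payload 7.3 kg.
Tool frame: the origin (TCP) lies at the centre of the arm's flange, where the gripper is bolted on; the fingertips stand 178 mm ahead of it and the grasp point (between the pads) lies 159 mm ahead of it; z points along the fingers, y is the line along which they close (so a half turn about z gives the same grasp; the last joint's range is limited). The gripper opens to 92 mm and grips with 3 to 60 N. Pads are 19 mm wide; open, the fingers measure 130 mm over their backs; the gripper's body (75 mm by 190 mm) begins 47 mm behind the grasp point.
Start: joints at [-1.278, 0.342, 1.524, -0, 1.275, -0.146], TCP at [0.223, -0.475, 0.405] pointing down, gripper open.
Joint ranges: [-2.53, 2.53], [-0.77, 2.02], [0.04, 2.7], [-1, 4.14], [0.28, 2.66], [-3.11, 3.11]. Speed limits (rad/s): [2.57, 2.57, 3.14, 3.14, 3.14, 3.14].

### API

Orientations are given as [roll, pitch, yaw] about the fixed x, y, z axes, in that order (R = Rz(yaw) Ry(pitch) Rx(roll)).
In Python, from cell import telemetry, vision, ticket gives the robot as it stands.
- The arm moves only by the shell command python3 -m crank 'ROWS' [FORCE]. ROWS is JSON, a list of rows, each a list of 5 numbers: the gripper command: -1 is shut, 1 is fully open, values between are in proportion, then the shift along the tool's x, y, z in mm, then the turn about the tool's z in rad. In form: [[fingers, dx, dy, dz, roll], ...]. A call has 1 to 12 rows; each row is the pose to reach, as a shift and turn from the pose commanded when the call began, along the tool's axes at that moment; what a row does not reach only later rows make up. A row lasts 1/12 s, in which the tool goes at most 41.7 mm and 7.16 degrees, less where a joint would pass 70% of its speed; a pose out of reach is approached as far as the arm can. A call with a gripper value outside its range is refused whole. The fingers move at their own pace and stop on an object; FORCE is the grip in N (left out, the last holds). Time passes only in rows, so rows that repeat a pose let the fingers close. It gives the time, the measured TCP pose, the force, the opening and the grip force at its end, in the units of the state.
- telemetry.observe(): the state, without advancing time (a new reading comes with each control period).
- vision.read_camera(name): name is "side" or "top"; returns (picture, depth): 480x640x3 uint8, red, green, blue; 480x640 float32, m along the optical axis (not along the pixel's ray), 0 where there is no reading.
- vision.get_calibration(name): a dict with "camera_matrix" (3x3 intrinsics, pixels), "rvec" (rotation vector, rad) and "tvec" (3), from world to camera coordinates, as OpenCV has them. Camera axes: x right, y down, z forward; pixel columns grow to the right and rows downward; lengths in m; the calibration is good to about 2 mm. A picture is of the moment at which its call begins. get_calibration takes no time and is no camera call.
- ticket.hand_in(): hands the job in; it is judged then, once.
The state is a dict: "time": time; "qpos": joint angles; "qvel": joint speeds; "joint_efforts": joint torques, N m; "tool_pos": TCP position; "tool_rot": TCP orientation; "contact_force": force on the tool from outside, world axes, zero at the start; "torque": the same for the moment, N m; "opening": finger opening in m; "grip_force": force on a finger pad.
Only numpy, scipy, OpenCV 4.12 (cv2) and the standard library are available. Lean on these libraries where they do the work, as an engineer would, in place of code of your own. Each camera call takes 0.05 s, during which the arm holds its last target. There are 200 camera calls.

## Working session

There is one attempt and no reset: what is moved stays moved. The work goes in short steps, Python scripts to look and compute and a shell command to move; the robot and the scene stay as the last step left them, time stands still between calls to the robot, and variables do not carry over. Pictures are saved under pics/ and viewed, at most 14 in all, crops included, and the job is handed in when it is done.

```bash
mkdir -p pics; ls; cat > h.py <<'E'
import numpy as np, cv2
from cell import telemetry, vision, ticket
def cam(n):
    c=vision.get_calibration(n); return np.array(c["camera_matrix"],float),cv2.Rodrigues(np.array(c["rvec"],float))[0],np.array(c["tvec"],float).ravel()
def ray(n,px,z):
    K,R,t=cam(n); p=np.atleast_2d(np.array(px,float)); d=np.c_[p,np.ones(len(p))]@np.linalg.inv(K).T@R; o=-R.T@t
    return o+d*((z-o[2])/d[:,2])[:,None]
def cloud(n,dep):
    K,R,t=cam(n); v,u=np.mgrid[:480,:640]; P=np.stack([u,v,np.ones_like(u)],-1)@np.linalg.inv(K).T*dep[...,None]
    return (P-t)@R
def shot(n,f):
    im,d=vision.read_camera(n); np.savez(f"{f}.npz",im=im,d=d); cv2.imwrite(f"pics/{f}.png",im[...,::-1]); return im,d
E
python3 - <<'E'
from h import *
for n in("top","side"):
    shot(n,n+"0"); K,R,t=cam(n); print(n,K[0,0],-R.T@t,R[2])
print(telemetry.observe())
E
```

```text
pics
top 544.5337165092615 [0.46872167 0.01757047 1.34422626] [ 0.14905621 -0.0229476  -0.98856242]
side 570.7113621676345 [ 0.62699782 -1.14198183  0.67949695] [ 0.02094722  0.87488595 -0.4838758 ]
{'time': 0.1, 'qpos': array([-1.27804897e+00,  3.42655422e-01,  1.52490719e+00,  1.92406098e-05,
        1.27539802e+00, -1.45995608e-01]), 'qvel': array([-0.00124337, -0.00376783, -0.00286085,  0.00053637,  0.0005914 ,
       -0.0010193 ]), 'joint_efforts': array([ 1.35377450e-03, -4.32001340e+01, -2.44696140e+01,  7.19775539e-02,
        5.25939942e-02, -3.10624819e-05]), 'tool_pos': array([ 0.22301206, -0.47515267,  0.40411805]), 'tool_rot': array([-3.14024190e+00, -2.17214876e-04,  4.38737202e-01]), 'contact_force': array([-1.47043582, -0.04930527, -0.28267051]), 'torque': array([ 0.02366154, -0.04723341, -0.0292595 ]), 'grip_force': 0.0, 'opening': 0.0917948275431275}
```

View pics/top0.png

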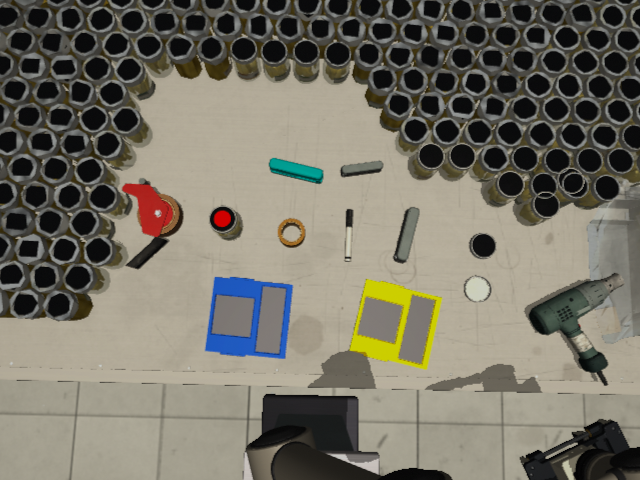

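View pics/side0.png

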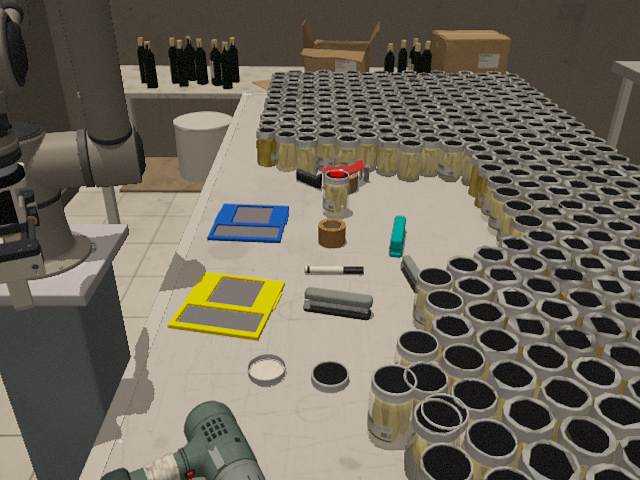

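The top view shows three staplers: turquoise at (296,170), small grey at (362,168) and large grey at (407,235). The large grey one fits, since it isn't turquoise and is the larger of the two greys. The red-dotted jar is at (225,220), the tape at (291,232), the marker at (348,235), the blue tray at (250,318) and the yellow tray at (396,323). The black bar at (148,252) and the dispenser at (155,210) stay where they are.

```bash
cat > m.py <<'E'
from h import *
def big(m,box):
    k=np.zeros_like(m,np.uint8); x0,y0,x1,y1=box; k[y0:y1,x0:x1]=m[y0:y1,x0:x1]
    k=cv2.morphologyEx(k.astype(np.uint8)*255,cv2.MORPH_CLOSE,np.ones((3,3)))
    return max(cv2.findContours(k,0,1)[0],key=cv2.contourArea)
def fit(n,c,z):
    P=ray(n,c.reshape(-1,2),z)[:,:2].astype(np.float32)
    (cx,cy),(w,h),a=cv2.minAreaRect(P*1000); b=cv2.boxPoints(((cx,cy),(w,h),a)); e=[b[1]-b[0],b[2]-b[1]]
    l=max(e,key=np.linalg.norm); ang=np.arctan(l[1]/l[0]) if l[0] else np.pi/2
    return round(cx/1000,4),round(cy/1000,4),round(max(w,h)),round(min(w,h)),round(float(ang),3)
if __name__=="__main__":
    D=np.load("top0.npz"); im=D["im"]; hsv=cv2.cvtColor(im,cv2.COLOR_RGB2HSV); H,S,V=[hsv[...,i].astype(int) for i in range(3)]
    print("blue",fit("top",big((H>100)&(H<125)&(S>150),(190,265,310,370)),.008))
    print("yellow",fit("top",big((H>22)&(H<35)&(S>150),(335,265,460,380)),.008))
    g=(S<60)&(V<150)
    print("Bsq",fit("top",big(g,(208,290,256,345)),.003),"Blong",fit("top",big(g,(258,282,288,358)),.003))
    print("Ysq",fit("top",big(g,(358,290,404,350)),.003),"Ylong",fit("top",big(g,(401,290,438,366)),.003))
    print("tape",fit("top",big((H>8)&(H<25)&(S>110),(270,210,312,255)),.048))
    print("dot",fit("top",big(((H<8)|(H>172))&(S>150),(205,200,245,245)),.112))
    print("stapler",fit("top",big((S<60)&(V<140),(390,202,425,268)),.044))
    print("small",fit("top",big((S<60)&(V<140),(338,158,386,180)),.03))
    m=((V>215)&(S<60))|(V<60); print("marker",fit("top",big(m,(340,203,358,266)),.0175))
    P=cloud("top",D["d"])
    for n,(u,v) in dict(stap=(407,235),tape=(284,226),dot=(223,218),mark=(348,245),bl=(233,316),bt=(240,283)).items(): print(n,P[v,u].round(3))
    c=[cv2.resize(im[155:275,335:435],(400,480),interpolation=2),cv2.resize(im[180:260,190:260],(400,480),interpolation=2)]
    cv2.imwrite("pics/crop0.png",np.hstack(c)[...,::-1])
E
python3 m.py
```

```text
blue (0.4603, 0.1602, 190, 185, 1.499)
yellow (0.4541, -0.1954, 192, 186, 1.355)
Bsq (0.4629, 0.2005, 93, 92, 1.498) Blong (0.4561, 0.1082, 156, 56, -0.071)
Ysq (0.4627, -0.1568, 91, 90, -0.224) Ylong (0.4429, -0.2469, 154, 54, -0.217)
tape (0.6651, 0.0648, 68, 63, 0.032)
dot (0.6817, 0.2222, 40, 39, 0.052)
stapler (0.6682, -0.2141, 142, 36, -0.241)
small (0.8331, -0.1045, 110, 31, -1.397)
marker (0.7103, -0.0751, 43, 12, 0.019)
stap [ 0.666 -0.216  0.047]
tape [0.68  0.082 0.042]
dot [0.683 0.219 0.112]
mark [ 0.641 -0.075  0.022]
bl [ 0.461  0.2   -0.   ]
bt [0.542 0.186 0.006]
```

View pics/crop0.png

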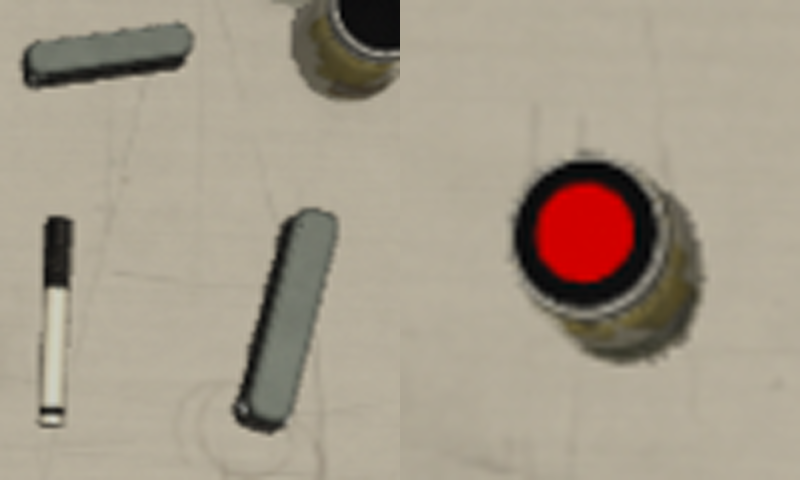

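The crop confirms the targets: the large grey stapler (lower right), the white marker with black cap, and the only jar with a red dot. I'll start with the tape.

```bash
cat > p.py <<'E'
import sys; from h import *
# usage: p.py x y zgrasp yaw -> shift mm and roll in the tool axes
x,y,z,yaw=map(float,sys.argv[1:5]); s=telemetry.observe(); ro,pi,ya=s["tool_rot"]; p=s["tool_pos"]
d=np.array([x,y,z+.159])-p; c,n=np.cos(ya),np.sin(ya)
print("rows",np.round(1000*np.array([d@[c,n,0],d@[n,-c,0],-d[2]]),1),"roll",round(float((ya-yaw+np.pi/2)%np.pi-np.pi/2),3),"t",round(s["time"],2),"g",(p-[0,0,.159]).round(4),s["tool_rot"].round(3),"open",round(s["opening"],4),"F",s["contact_force"].round(1),"grip",round(s["grip_force"],1))
E
python3 p.py .665 .065 .13 0; python3 -c "
from h import *
print(ray('top',[(349.3,208.8),(347.8,261.8)],.0175), ray('top',[(410,208),(403.5,261)],.044))"
```

```text
rows [ 629.6 -301.2  115.1] roll 0.439 t 0.1 g [ 0.223  -0.4752  0.2451] [-3.14  -0.     0.439] open 0.0918 F [-1.5 -0.  -0.3] grip 0.0
[[ 0.73232601 -0.07663467  0.0175    ]
 [ 0.6001112  -0.07554422  0.0175    ]] [[ 0.73381415 -0.22319381  0.044     ]
 [ 0.60336098 -0.20786443  0.044     ]]
```

```bash
python3 -m crank '[[1,630,-301,60,0.439],[1,630,-301,60,0.439],[1,630,-301,60,0.439],[1,630,-301,60,0.439],[1,630,-301,60,0.439],[1,630,-301,60,0.439],[1,630,-301,60,0.439],[1,630,-301,60,0.439],[1,630,-301,60,0.439],[1,630,-301,60,0.439],[1,630,-301,60,0.439],[1,630,-301,60,0.439]]' 25; python3 p.py .665 .065 .033 0
```

```text
time: 1.1
tool_pos: [0.5337, -0.0953, 0.3623]
tool_rot: [-3.142, 0.001, -0.0]
contact_force: [0.1, 0.7, 0.9]
opening: 0.0918
grip_force: 0.0
rows [ 131.3 -160.3  170.3] roll -0.0 t 1.1 g [ 0.5337 -0.0953  0.2033] [-3.142e+00  1.000e-03 -0.000e+00] open 0.0918 F [0.1 0.7 0.9] grip 0.0
```

```bash
python3 -m crank '[[1,131,-160,80,0],[1,131,-160,80,0],[1,131,-160,80,0],[1,131,-160,80,0],[1,131,-160,80,0],[1,131,-160,80,0],[1,131,-160,80,0],[1,131,-160,80,0],[1,131,-160,80,0]]'; python3 p.py .665 .065 .033 0;python3 - <<'E'
from m import *
im,d=shot("top","top1"); hsv=cv2.cvtColor(im,cv2.COLOR_RGB2HSV); H,S,V=[hsv[...,i].astype(int) for i in range(3)]
im,d=shot("side","side1"); hsv=cv2.cvtColor(im,cv2.COLOR_RGB2HSV); H,S,V=[hsv[...,i].astype(int) for i in range(3)]
c=big((H>8)&(H<25)&(S>110),(310,210,355,255)); P=cloud("side",d); print(cv2.boundingRect(c))
m=np.zeros((480,640),np.uint8); cv2.drawContours(m,[c],-1,1,-1); q=P[(m>0)]; q=q[(q[:,2]>.044)&(q[:,2]<.06)]; print(q[:,:2].min(0),q[:,:2].max(0),np.median(q[:,2]))
E
```

```text
time: 1.85
tool_pos: [0.6635, 0.0619, 0.2828]
tool_rot: [3.141, 0.001, -0.001]
contact_force: [0.9, -0.5, 0.7]
opening: 0.0918
grip_force: 0.0
rows [ 1.5 -3.1 90.8] roll -0.001 t 1.85 g [0.6635 0.0619 0.1238] [ 3.141e+00  1.000e-03 -1.000e-03] open 0.0918 F [ 0.9 -0.5  0.7] grip 0.0
(318, 219, 28, 29)
[0.63698173 0.02912522] [0.6988862  0.09329826] 0.049338845790926
```

```bash
python3 -m crank '[[1,3,-1,50,0],[1,3,-1,91,0],[1,3,-1,91,0],[1,3,-1,91,0],[-1,3,-1,91,0],[-1,3,-1,91,0],[-1,3,-1,91,0],[-1,3,-1,91,0],[-1,3,-1,91,0],[-1,3,-1,91,0],[-1,3,-1,91,0]]' 25; python3 p.py .463 .2005 .1 -.071
```

```text
time: 2.87
tool_pos: [0.6673, 0.0638, 0.1936]
tool_rot: [-3.141, -0.003, -0.0]
contact_force: [-0.9, -0.1, 7.1]
opening: 0.0648
grip_force: 25.0
rows [-204.3 -136.6  -65.4] roll 0.071 t 2.87 g [0.6673 0.0638 0.0346] [-3.141e+00 -3.000e-03 -0.000e+00] open 0.0648 F [-0.9 -0.1  7.1] grip 25.0
```

```bash
python3 -m crank '[[-1,0,0,-40,0],[-1,-40,-25,-70,0],[-1,-204,-137,-70,0.071],[-1,-204,-137,-70,0.071],[-1,-204,-137,-70,0.071],[-1,-204,-137,-70,0.071],[-1,-204,-137,-70,0.071],[-1,-204,-137,-70,0.071],[-1,-204,-137,-70,0.071],[-1,-204,-137,-70,0.071],[-1,-204,-137,-70,0.071],[-1,-204,-137,-70,0.071]]'; python3 p.py .463 .2005 .0385 -.071
```

```text
time: 3.87
tool_pos: [0.464, 0.2, 0.2617]
tool_rot: [3.142, -0.001, -0.073]
contact_force: [1.2, -0.1, -1.5]
opening: 0.0647
grip_force: 25.0
rows [-1.1 -0.4 64.2] roll -0.002 t 3.87 g [0.464  0.2    0.1027] [ 3.142e+00 -1.000e-03 -7.300e-02] open 0.0647 F [ 1.2 -0.1 -1.5] grip 25.0
```

```bash
python3 -m crank '[[-1,-1,0,40,0],[-1,-1,0,58,0],[-1,-1,0,61,0],[-1,-1,0,63,0],[-1,-1,0,64,0],[-1,-1,0,65,0],[-1,-1,0,65,0],[-1,-1,0,65,0]]'; python3 p.py .463 .2005 .0385 -.071
```

```text
time: 4.53
tool_pos: [0.4622, 0.2008, 0.1976]
tool_rot: [-3.141, -0.002, -0.071]
contact_force: [1.0, 0.0, -1.5]
opening: 0.0652
grip_force: 25.0
rows [0.8 0.3 0.1] roll -0.0 t 4.53 g [0.4622 0.2008 0.0386] [-3.141e+00 -2.000e-03 -7.100e-02] open 0.0652 F [ 1.   0.  -1.5] grip 25.0
```

```bash
python3 -m crank '[[-1,0,0,1,0],[-1,0,0,2,0],[-1,0,0,2,0],[-1,0,0,2,0]]'; python3 p.py .463 .2005 .0375 -.071
```

```text
time: 4.87
tool_pos: [0.4621, 0.2009, 0.1965]
tool_rot: [-3.141, -0.002, -0.071]
contact_force: [-3.8, -2.4, 14.1]
opening: 0.0645
grip_force: 25.0
rows [0.9 0.3 0. ] roll 0.0 t 4.87 g [0.4621 0.2009 0.0375] [-3.141e+00 -2.000e-03 -7.100e-02] open 0.0645 F [-3.8 -2.4 14.1] grip 25.0
```

Contact. I'll release, retreat and move to above the marker.

```bash
python3 -m crank '[[1,0,0,0,0],[1,0,0,0,0],[1,0,0,0,0],[1,0,0,0,0],[1,0,0,0,0],[1,0,0,-35,0],[1,0,0,-70,0],[1,0,0,-70,0],[1,0,0,-70,0]]' 10; python3 p.py .666 -.076 .06 -.008
```

```text
time: 5.62
tool_pos: [0.4624, 0.2009, 0.2663]
tool_rot: [-3.14, -0.004, -0.071]
contact_force: [-0.0, 0.2, -0.3]
opening: 0.0915
grip_force: 0.0
rows [222.8 261.8  47.3] roll -0.063 t 5.62 g [0.4624 0.2009 0.1073] [-3.14  -0.004 -0.071] open 0.0915 F [-0.   0.2 -0.3] grip 0.0
```

```bash
python3 -m crank '[[-0.1,223,262,0,-0.063],[-0.1,223,262,0,-0.063],[-0.1,223,262,0,-0.063],[-0.1,223,262,0,-0.063],[-0.1,223,262,0,-0.063],[-0.1,223,262,0,-0.063],[-0.1,223,262,0,-0.063],[-0.1,223,262,0,-0.063],[-0.1,223,262,0,-0.063],[-0.1,223,262,0,-0.063],[-0.1,223,262,0,-0.063],[-0.1,223,262,0,-0.063]]'; python3 p.py .666 -.076 .025 -.008
python3 - <<'E'
from m import *
im,d=shot("side","side2"); K,R,t=cam("side")
P=cloud("side",d); m=(P[...,2]>.01)&(P[...,2]<.022)&(abs(P[...,0]-.666)<.09)&(abs(P[...,1]+.076)<.03)
q=P[m]; print(len(q),q[:,:2].min(0),q[:,:2].max(0), np.median(q[:,1]), np.polyfit(q[:,0],q[:,1],1))
cv2.imwrite("pics/s2c.png",cv2.resize(im[190:330,190:390],(800,560))[...,::-1])
E
```

```text
time: 6.62
tool_pos: [0.6649, -0.0753, 0.2633]
tool_rot: [-3.141, 0.003, -0.007]
contact_force: [-0.6, 0.1, 0.4]
opening: 0.0411
grip_force: 0.0
rows [ 1.1  0.7 79.3] roll 0.001 t 6.62 g [ 0.6649 -0.0753  0.1043] [-3.141e+00  3.000e-03 -7.000e-03] open 0.0411 F [-0.6  0.1  0.4] grip 0.0
336 [ 0.60573963 -0.08815295] [ 0.73353885 -0.06754658] -0.08012234078201295 [-0.02462654 -0.06345032]
```

View pics/s2c.png

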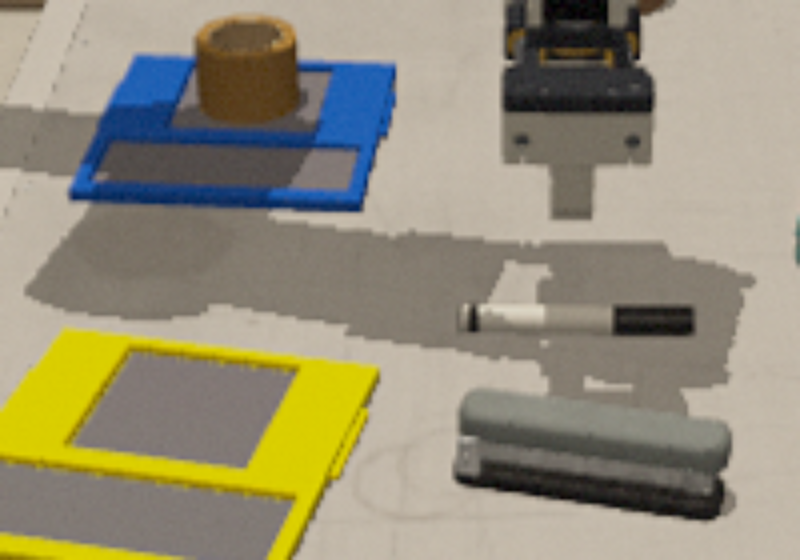

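The crop shows the tape standing in the blue square recess, the marker under the gripper and the stapler standing to its right. I'll descend on the marker.

```bash
python3 -m crank '[[-0.1,1,1,40,0],[-0.1,1,1,75,0],[-0.1,1,1,79,0],[-0.1,1,1,79,0],[-1,1,1,79,0],[-1,1,1,79,0],[-1,1,1,79,0],[-1,1,1,79,0],[-1,1,1,79,0]]' 10; python3 p.py .4561 .1082 .1 -.071
```

```text
time: 7.42
tool_pos: [0.6671, -0.0775, 0.1875]
tool_rot: [3.141, -0.003, -0.008]
contact_force: [-1.6, 0.0, 5.3]
opening: 0.0167
grip_force: 10.0
rows [-212.6 -183.9  -71.5] roll 0.063 t 7.42 g [ 0.6671 -0.0775  0.0285] [ 3.141e+00 -3.000e-03 -8.000e-03] open 0.0167 F [-1.6  0.   5.3] grip 10.0
```

```bash
python3 -m crank '[[-1,0,0,-40,0],[-1,-40,-35,-70,0],[-1,-213,-184,-70,0.063],[-1,-213,-184,-70,0.063],[-1,-213,-184,-70,0.063],[-1,-213,-184,-70,0.063],[-1,-213,-184,-70,0.063],[-1,-213,-184,-70,0.063],[-1,-213,-184,-70,0.063],[-1,-213,-184,-70,0.063],[-1,-213,-184,-70,0.063],[-1,-213,-184,-70,0.063]]'; python3 p.py .4561 .1082 .033 -.071
python3 - <<'E'
from m import *
im,d=shot("side","side3")
cv2.imwrite("pics/s3c.png",cv2.resize(im[160:300,190:390],(800,560))[...,::-1])
E
```

```text
time: 8.42
tool_pos: [0.4562, 0.1077, 0.256]
tool_rot: [3.142, -0.002, -0.072]
contact_force: [1.0, 0.3, 0.1]
opening: 0.0168
grip_force: 10.0
rows [-0.2 -0.5 64. ] roll -0.001 t 8.42 g [0.4562 0.1077 0.097 ] [ 3.142e+00 -2.000e-03 -7.200e-02] open 0.0168 F [1.  0.3 0.1] grip 10.0
```

View pics/s3c.png

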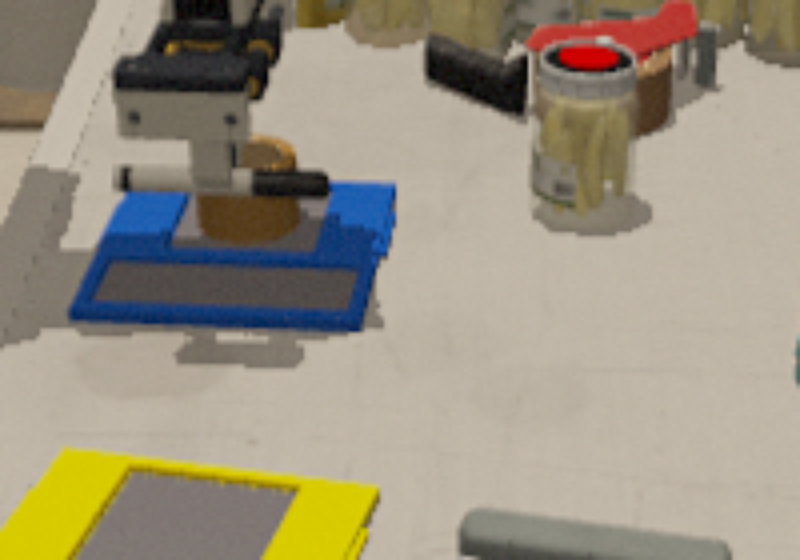

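The marker is held level, with its centre about 6 mm ahead of the pads. I'll set it down with a small backward shift.

```bash
python3 -m crank '[[-1,-5,0,40,0],[-1,-5,0,58,0],[-1,-5,0,61,0],[-1,-5,0,63,0],[-1,-5,0,64,0],[-1,-5,0,65,0],[-1,-5,0,65,0],[-1,-5,0,65,0]]'; python3 p.py .4511 .1082 .0315 -.071
```

```text
time: 9.13
tool_pos: [0.4506, 0.1087, 0.1915]
tool_rot: [-3.141, -0.002, -0.071]
contact_force: [0.3, 0.4, -0.5]
opening: 0.0168
grip_force: 10.0
rows [0.5 0.4 1. ] roll -0.0 t 9.13 g [0.4506 0.1087 0.0325] [-3.141e+00 -2.000e-03 -7.100e-02] open 0.0168 F [ 0.3  0.4 -0.5] grip 10.0
```

```bash
python3 -m crank '[[-1,0,0,1,0],[-1,0,0,2,0],[-1,0,0,2,0],[-1,0,0,2,0]]'; python3 p.py .4511 .1082 .0315 -.071
```

```text
time: 9.47
tool_pos: [0.4506, 0.1087, 0.1897]
tool_rot: [-3.141, -0.002, -0.071]
contact_force: [-1.0, -0.2, 6.9]
opening: 0.0168
grip_force: 10.0
rows [ 0.6  0.4 -0.8] roll -0.0 t 9.47 g [0.4506 0.1087 0.0307] [-3.141e+00 -2.000e-03 -7.100e-02] open 0.0168 F [-1.  -0.2  6.9] grip 10.0
```

```bash
python3 -m crank '[[-0.3,0,0,0,0],[-0.3,0,0,0,0],[-0.3,0,0,0,0],[-0.3,0,0,0,0],[-0.3,0,0,-30,0],[-0.3,0,0,-70,0],[-0.3,0,0,-80,0],[-0.3,0,0,-80,0],[-0.3,0,0,-80,0]]'; python3 p.py .667 -.2155 .1 -.22
```

```text
time: 10.22
tool_pos: [0.4501, 0.1087, 0.269]
tool_rot: [-3.142, -0.001, -0.071]
contact_force: [-0.3, 0.1, 0.0]
opening: 0.0319
grip_force: 0.0
rows [239.4 307.9  10. ] roll 0.149 t 10.22 g [0.4501 0.1087 0.11  ] [-3.142e+00 -1.000e-03 -7.100e-02] open 0.0319 F [-0.3  0.1  0. ] grip 0.0
```

```bash
python3 -m crank '[[0.4,239,308,0,0.149],[0.4,239,308,0,0.149],[0.4,239,308,0,0.149],[0.4,239,308,0,0.149],[0.4,239,308,0,0.149],[0.4,239,308,0,0.149],[0.4,239,308,0,0.149],[0.4,239,308,0,0.149],[0.4,239,308,0,0.149],[0.4,239,308,0,0.149],[0.4,239,308,0,0.149],[0.4,239,308,0,0.149],[0.4,239,308,0,0.149]]' 30 ;python3 -m crank '[[0.4,239,308,0,0.149],[0.4,239,308,0,0.149],[0.4,239,308,0,0.149],[0.4,239,308,0,0.149],[0.4,239,308,0,0.149],[0.4,239,308,0,0.149],[0.4,239,308,0,0.149],[0.4,239,308,0,0.149],[0.4,239,308,0,0.149],[0.4,239,308,0,0.149],[0.4,239,308,0,0.149],[0.4,239,308,0,0.149]]' 30 >/dev/null; python3 - <<'E'
from m import *
im,d=shot("side","side4")
cv2.imwrite("pics/s4c.png",cv2.resize(im[190:330,200:400],(800,560))[...,::-1])
P=cloud("side",d); m=(P[...,2]>.038)&(P[...,2]<.052)&(abs(P[...,0]-.667)<.09)&(abs(P[...,1]+.2155)<.045)
q=P[m].astype(np.float32); print(len(q),cv2.minAreaRect(q[:,:2]*1000))
E
python3 p.py .667 -.2155 .037 -.22
```

```text
681 ((672.5147094726562, -220.4879913330078), (32.0958137512207, 134.4873504638672), 75.57782745361328)
rows [ 1.1  0.4 70.4] roll -0.0 t 11.27 g [ 0.666  -0.2149  0.1074] [-3.14   0.004 -0.22 ] open 0.0639 F [-0.6  0.1  0.6] grip 0.0$: bad value
```

View pics/s4c.png

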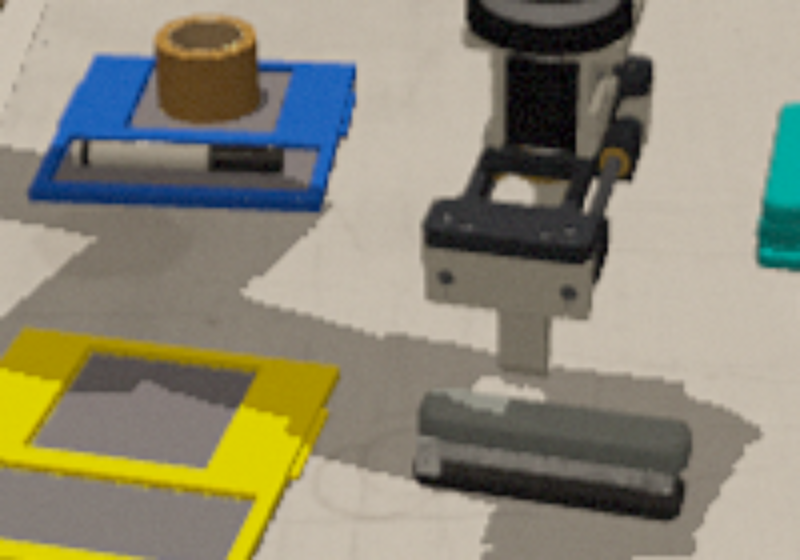

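The marker lies in the blue long recess. The overlong first call was refused and the repeat moved the arm, so the gripper now stands over the stapler.

```bash
python3 -m crank '[[0.4,4,2,40,0.02],[0.4,4,2,68,0.02],[0.4,4,2,71,0.02],[0.4,4,2,71,0.02],[-1,4,2,71,0.02],[-1,4,2,71,0.02],[-1,4,2,71,0.02],[-1,4,2,71,0.02],[-1,4,2,71,0.02],[-1,4,2,71,0.02],[-1,4,2,71,0.02]]' 30; python3 p.py .4429 -.2469 .11 -.22
```

```text
time: 12.18
tool_pos: [0.6702, -0.2184, 0.1984]
tool_rot: [3.141, -0.001, -0.24]
contact_force: [-0.6, 1.0, 2.6]
opening: 0.027
grip_force: 30.0
rows [-214.    81.7  -70.6] roll -0.02 t 12.18 g [ 0.6702 -0.2184  0.0394] [ 3.141e+00 -1.000e-03 -2.400e-01] open 0.027 F [-0.6  1.   2.6] grip 30.0
```

```bash
python3 -m crank '[[-1,0,0,-40,0],[-1,-40,10,-70,0],[-1,-214,82,-70,-0.02],[-1,-214,82,-70,-0.02],[-1,-214,82,-70,-0.02],[-1,-214,82,-70,-0.02],[-1,-214,82,-70,-0.02],[-1,-214,82,-70,-0.02],[-1,-214,82,-70,-0.02],[-1,-214,82,-70,-0.02],[-1,-214,82,-70,-0.02]]'; python3 p.py .4429 -.2469 .0435 -.217
python3 - <<'E'
from m import *
im,d=shot("side","side5")
cv2.imwrite("pics/s5c.png",cv2.resize(im[220:360,150:350],(800,560))[...,::-1])
E
```

```text
time: 13.1
tool_pos: [0.4438, -0.2472, 0.2678]
tool_rot: [3.141, -0.001, -0.22]
contact_force: [0.2, 0.3, -1.9]
opening: 0.0276
grip_force: 30.0
rows [-0.9 -0.1 65.3] roll -0.003 t 13.1 g [ 0.4438 -0.2472  0.1088] [ 3.141e+00 -1.000e-03 -2.200e-01] open 0.0276 F [ 0.2  0.3 -1.9] grip 30.0
```

View pics/s5c.png

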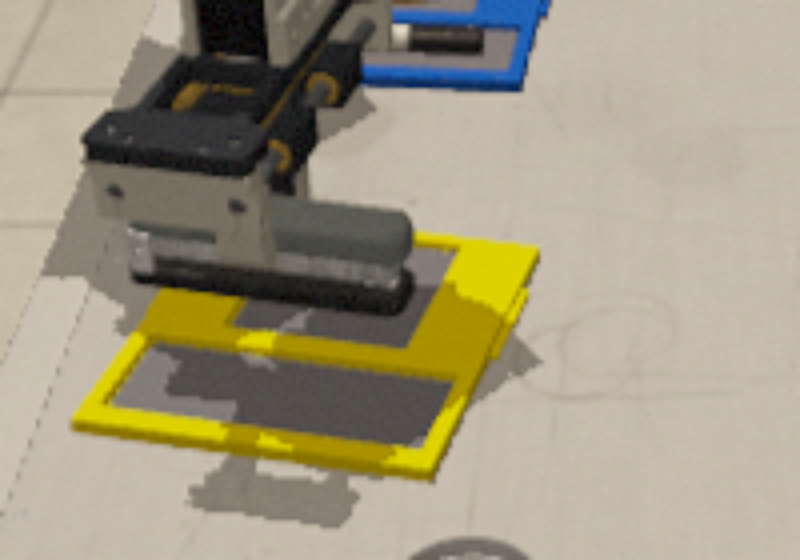

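Allowing for perspective and yaw, the stapler is centred in the grip. Lowering it.

```bash
python3 -m crank '[[-1,-1,0,40,-0.003],[-1,-1,0,58,-0.003],[-1,-1,0,62,-0.003],[-1,-1,0,64,-0.003],[-1,-1,0,65,-0.003],[-1,-1,0,66,-0.003],[-1,-1,0,67,-0.003],[-1,-1,0,67,-0.003]]'; python3 p.py .4429 -.2469 .0425 -.217
```

```text
time: 13.82
tool_pos: [0.4421, -0.2471, 0.2015]
tool_rot: [3.141, -0.002, -0.217]
contact_force: [-0.0, -1.3, -1.8]
opening: 0.0273
grip_force: 30.0
rows [ 0.7 -0.3 -0. ] roll -0.0 t 13.82 g [ 0.4421 -0.2471  0.0425] [ 3.141e+00 -2.000e-03 -2.170e-01] open 0.0273 F [-0.  -1.3 -1.8] grip 30.0
```

```bash
python3 -m crank '[[-1,0,0,1,0],[-1,0,0,2,0],[-1,0,0,2,0],[-1,0,0,2,0]]'; python3 p.py .4429 -.2469 .0425 -.217
```

```text
time: 14.15
tool_pos: [0.442, -0.2469, 0.2012]
tool_rot: [3.14, -0.002, -0.217]
contact_force: [-4.9, 2.9, 18.3]
opening: 0.0277
grip_force: 30.0
rows [ 0.9 -0.2 -0.3] roll -0.0 t 14.15 g [ 0.442  -0.2469  0.0422] [ 3.14e+00 -2.00e-03 -2.17e-01] open 0.0277 F [-4.9  2.9 18.3] grip 30.0
```

```bash
python3 -m crank '[[0.2,0,0,0,0],[0.2,0,0,0,0],[0.2,0,0,0,0],[0.2,0,0,0,0],[0.2,0,0,0,0],[1,0,0,-30,0],[1,0,0,-70,0],[1,0,0,-110,0],[1,0,0,-130,0],[1,0,0,-130,0],[1,0,0,-130,0]]' 35; python3 p.py .682 .221 .17 0
```

```text
time: 15.07
tool_pos: [0.4419, -0.247, 0.3296]
tool_rot: [3.14, -0.002, -0.217]
contact_force: [-0.1, 0.3, 0.4]
opening: 0.0894
grip_force: 0.0
rows [ 133.6 -508.7    0.6] roll -0.217 t 15.07 g [ 0.4419 -0.247   0.1706] [ 3.14e+00 -2.00e-03 -2.17e-01] open 0.0894 F [-0.1  0.3  0.4] grip 0.0
```

```bash
python3 -m crank '[[1,134,-509,0,-0.217],[1,134,-509,0,-0.217],[1,134,-509,0,-0.217],[1,134,-509,0,-0.217],[1,134,-509,0,-0.217],[1,134,-509,0,-0.217],[1,134,-509,0,-0.217],[1,134,-509,0,-0.217],[1,134,-509,0,-0.217],[1,134,-509,0,-0.217],[1,134,-509,0,-0.217],[1,134,-509,0,-0.217]]' && python3 -m crank '[[1,18,-36,0,0],[1,18,-36,0,0],[1,18,-36,0,0],[1,18,-36,0,0]]' && python3 p.py .682 .221 .08 0
python3 - <<'E'
from m import *
im,d=shot("side","side6")
hsv=cv2.cvtColor(im,cv2.COLOR_RGB2HSV); H,S,V=[hsv[...,i].astype(int) for i in range(3)]
try: print("dot side",fit("side",big(((H<8)|(H>172))&(S>150),(320,168,356,185)),.112))
except Exception as e: print(e)
c=[cv2.resize(im[150:230,270:370],(400,320)),cv2.resize(im[240:340,160:285],(400,320))]
cv2.imwrite("pics/s6c.png",np.hstack(c)[...,::-1])
E
```

```text
time: 16.07
tool_pos: [0.6706, 0.1998, 0.3258]
tool_rot: [3.141, 0.004, -0.0]
contact_force: [1.1, -0.6, 0.7]
opening: 0.0916
grip_force: 0.0
time: 16.4
tool_pos: [0.6881, 0.2337, 0.3259]
tool_rot: [3.14, 0.004, 0.0]
contact_force: [0.3, 0.2, -0.6]
opening: 0.0919
grip_force: 0.0
rows [-6.1 12.7 86.9] roll 0.0 t 16.4 g [0.6881 0.2337 0.1669] [3.14  0.004 0.   ] open 0.0919 F [ 0.3  0.2 -0.6] grip 0.0
dot side (0.6894, 0.235, 88, 61, 0.014)
```

View pics/s6c.png

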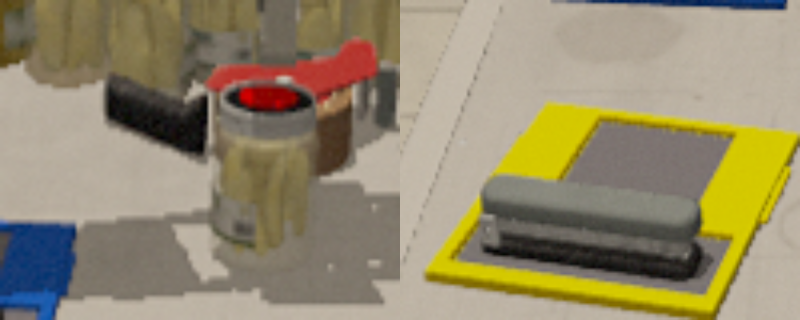

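The stapler sits in the yellow long recess, and the red-dotted jar stands clear in front of the dispenser. I'll correct the position, go down and grip the jar.

```bash
python3 -c "
from h import *
print(ray('side',[(338,174.2)],.112))"; python3 -m crank '[[1,-6,12,0,0],[1,-6,12,0,0],[1,-6,12,30,0],[1,-6,12,60,0],[1,-6,12,87,0],[1,-6,12,87,0],[1,-6,12,87,0]]'; python3 p.py .682 .221 .08 0
```

```text
[[0.68644806 0.22296825 0.112     ]]
time: 17.03
tool_pos: [0.6821, 0.2209, 0.2408]
tool_rot: [3.141, 0.003, -0.002]
contact_force: [0.4, 0.6, 1.5]
opening: 0.0918
grip_force: 0.0
rows [-0.1 -0.1  1.8] roll -0.002 t 17.03 g [0.6821 0.2209 0.0818] [ 3.141e+00  3.000e-03 -2.000e-03] open 0.0918 F [0.4 0.6 1.5] grip 0.0
```

```bash
python3 -m crank '[[-1,2,-1,0,0],[-1,2,-1,0,0],[-1,2,-1,0,0],[-1,2,-1,0,0],[-1,2,-1,0,0],[-1,2,-1,0,0],[-1,2,-1,0,0],[-1,2,-1,0,0]]' 40; python3 p.py .4627 -.1568 .175 -.217
```

```text
time: 17.7
tool_pos: [0.6848, 0.2223, 0.2434]
tool_rot: [3.141, -0.003, -0.0]
contact_force: [0.2, -3.6, 6.4]
opening: 0.0669
grip_force: 40.0
rows [-221.9  379.2  -90.6] roll 0.217 t 17.7 g [0.6848 0.2223 0.0844] [ 3.141e+00 -3.000e-03 -0.000e+00] open 0.0669 F [ 0.2 -3.6  6.4] grip 40.0
```

```bash
python3 -m crank '[[-1,0,0,-25,0],[-1,0,0,-55,0],[-1,0,0,-90,0],[-1,-10,18,-90,0],[-1,-27,46,-90,0.02],[-1,-44,76,-90,0.06],[-1,-61,106,-90,0.1],[-1,-78,136,-90,0.14],[-1,-95,166,-90,0.18],[-1,-112,196,-90,0.217],[-1,-129,226,-90,0.217],[-1,-146,256,-90,0.217]]' && python3 p.py .4627 -.1568 .175 -.217
```

```text
time: 18.7
tool_pos: [0.5368, -0.034, 0.3309]
tool_rot: [-3.141, 0.002, -0.217]
contact_force: [0.7, 0.7, -5.4]
opening: 0.0666
grip_force: 40.0
rows [-45.9 135.9  -3.1] roll -0.0 t 18.7 g [ 0.5368 -0.034   0.1719] [-3.141e+00  2.000e-03 -2.170e-01] open 0.0666 F [ 0.7  0.7 -5.4] grip 40.0
```

```bash
python3 -m crank '[[-1,-10,28,0,0],[-1,-20,57,0,0],[-1,-30,86,0,0],[-1,-39,112,0,0],[-1,-45,130,0,0],[-1,-47,136,0,0],[-1,-47,136,0,0],[-1,-47,136,0,0],[-1,-47,136,0,0]]' && python3 p.py .4627 -.1568 .0885 -.217; python3 - <<'E'
from m import *
im,d=shot("side","side7"); im2,d=shot("top","top7")
c=[cv2.resize(im[180:340,150:310],(400,400)),cv2.resize(im2[265:385,340:460],(400,400))]
cv2.imwrite("pics/s7c.png",np.hstack(c)[...,::-1])
E
```

```text
time: 19.45
tool_pos: [0.4634, -0.155, 0.3315]
tool_rot: [-3.141, 0.0, -0.217]
contact_force: [-0.1, 0.9, -5.5]
opening: 0.067
grip_force: 40.0
rows [-0.3  1.9 84. ] roll 0.0 t 19.45 g [ 0.4634 -0.155   0.1725] [-3.141  0.    -0.217] open 0.067 F [-0.1  0.9 -5.5] grip 40.0
```

View pics/s7c.png

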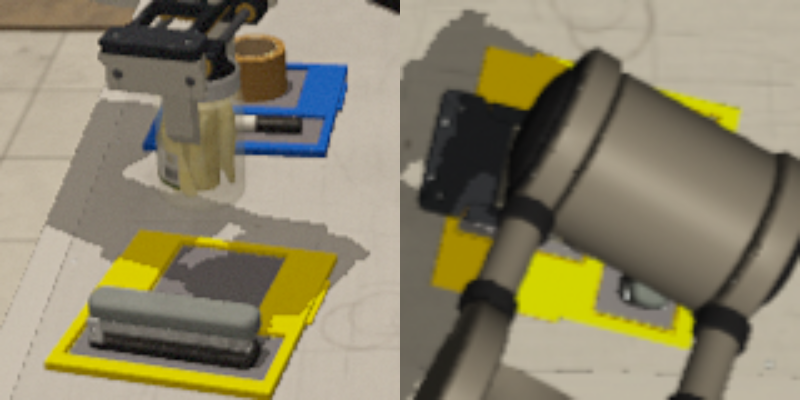

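The jar hangs upright over the yellow square recess, so I'll lower it.

```bash
python3 -m crank '[[-1,0,2,20,0],[-1,0,2,45,0],[-1,0,2,65,0],[-1,0,2,76,0],[-1,0,2,80,0],[-1,0,2,82,0],[-1,0,2,83,0],[-1,0,2,84,0],[-1,0,2,84,0],[-1,0,2,84,0]]' && python3 p.py .4627 -.1568 .0874 -.217
```

```text
time: 20.38
tool_pos: [0.4628, -0.1578, 0.2484]
tool_rot: [3.141, -0.001, -0.217]
contact_force: [0.3, 0.3, -5.8]
opening: 0.0672
grip_force: 40.0
rows [-0.4 -1.   2. ] roll -0.0 t 20.38 g [ 0.4628 -0.1578  0.0894] [ 3.141e+00 -1.000e-03 -2.170e-01] open 0.0672 F [ 0.3  0.3 -5.8] grip 40.0
```

```bash
python3 -m crank '[[-1,0,-1,1,0],[-1,0,-1,2,0],[-1,0,-1,3,0],[-1,0,-1,3,0],[-1,0,-1,3,0]]' && python3 p.py .4627 -.1568 .0874 -.217
```

```text
time: 20.8
tool_pos: [0.4632, -0.1569, 0.2463]
tool_rot: [3.141, -0.003, -0.217]
contact_force: [-2.1, 1.5, 7.8]
opening: 0.0668
grip_force: 40.0
rows [-0.5 -0.  -0.1] roll -0.0 t 20.8 g [ 0.4632 -0.1569  0.0873] [ 3.141e+00 -3.000e-03 -2.170e-01] open 0.0668 F [-2.1  1.5  7.8] grip 40.0
```

```bash
python3 -m crank '[[1,0,0,0,0],[1,0,0,0,0],[1,0,0,0,0],[1,0,0,0,0],[1,0,0,0,0],[1,0,0,0,0],[1,0,0,-20,0],[1,0,0,-50,0],[1,0,0,-90,0],[1,0,0,-130,0],[1,0,0,-130,0],[1,0,0,-130,0]]' && python3 -m crank '[[1,-100,250,0,0],[1,-100,250,0,0],[1,-100,250,0,0],[1,-100,250,0,0],[1,-100,250,0,0],[1,-100,250,0,0],[1,-100,250,0,0],[1,-100,250,0,0],[1,-100,250,0,0],[1,-100,250,0,0],[1,-100,250,0,0],[1,-100,250,0,0]]'; python3 - <<'E'
from m import *
im,d=shot("side","side8"); im2,d2=shot("top","top8")
c=[cv2.resize(im[160:345,160:300],(400,528)),cv2.resize(im2[260:376,194:310],(400,528)),]
cv2.imwrite("pics/s8a.png",np.hstack([cv2.resize(im[180:345,160:380],(800,600))])[...,::-1])
cv2.imwrite("pics/s8b.png",cv2.resize(im2[170:380,185:465],(800,600))[...,::-1])
P=cloud("top",d2)
for n,(x,y) in dict(tape=(.4629,.2005),jar=(.4627,-.1568),stap=(.4429,-.2469)).items():
    m=(abs(P[...,0]-x)<.07)&(abs(P[...,1]-y)<.05)&(P[...,2]>dict(tape=.044,jar=.1,stap=.04)[n])&(P[...,2]<.13)
    q=P[m]; print(n,len(q),q.min(0).round(3),q.max(0).round(3),np.polyfit(q[:,0],q[:,2],1).round(3),np.median(q[:,2]).round(4))
E
```

```text
time: 21.8
tool_pos: [0.4631, -0.1569, 0.3768]
tool_rot: [3.14, -0.005, -0.217]
contact_force: [1.0, -0.2, -0.9]
opening: 0.0923
grip_force: 0.0
time: 22.8
tool_pos: [0.3121, -0.3784, 0.3744]
tool_rot: [-3.141, 0.0, -0.215]
contact_force: [-0.1, 0.7, 0.3]
opening: 0.0915
grip_force: 0.0
tape 350 [0.429 0.167 0.044] [0.492 0.233 0.058] [0.014 0.044] 0.0505
jar 667 [ 0.429 -0.189  0.1  ] [ 0.491 -0.126  0.122] [-0.02   0.123] 0.1139
stap 663 [ 0.378 -0.274  0.04 ] [ 0.509 -0.222  0.056] [-0.002  0.047] 0.0461
```

View pics/s8a.png

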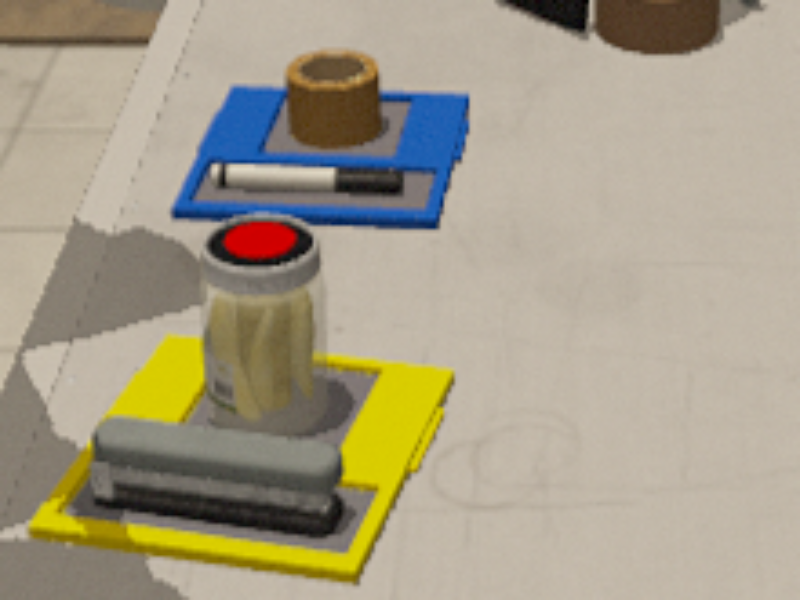

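View pics/s8b.png

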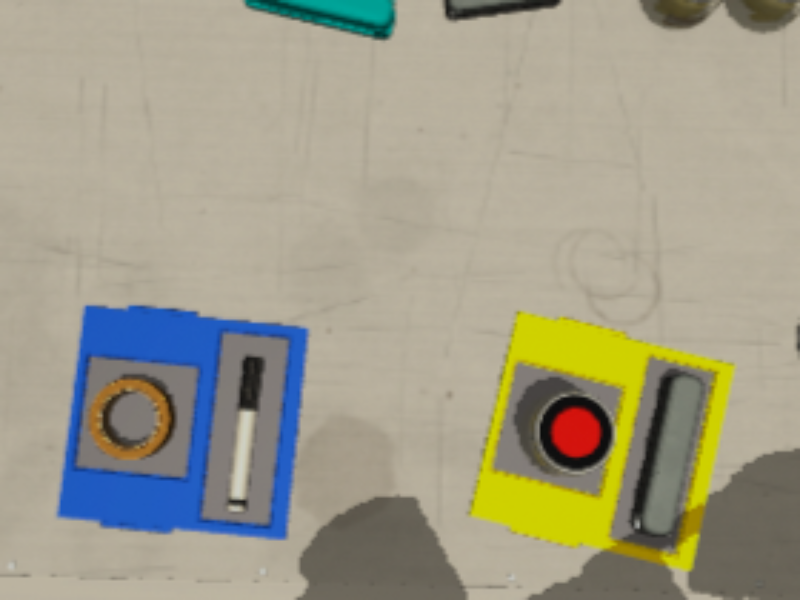

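Both crops show everything seated. In the blue tray, the tape is in the square recess at (132,418) and the marker in the long one at (245,435). In the yellow tray, the jar is upright at (576,432) and the stapler lies in the long recess at (668,455). The measured top heights match each part lying flat on its floor.

```bash
python3 -c "
from cell import ticket; print(ticket.hand_in())"
```

```text
the job is handed in; nothing more can be done
None
```

Both kits are made up and handed in at about 23 s: the tape roll and marker are in the blue tray, and the red-dot jar (upright) and large grey stapler are in the yellow tray, each seated in its recess; the loose lids and dispenser were left alone.

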